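# Blow off a milling cassette with the two-stage air gun

## Robot

A 6-joint arm with a two-finger parallel gripper is mounted at the origin on a cart in front of the work surface, level with it; the furniture and walls round the work are solid. World frame = base frame: x ahead of the robot, y to its left, z up, the work surface at z = 0. Lengths are in m, angles in rad, forces in N, time in s.
With the tool pointing down it reaches from about 0.3 to 0.775 m from the base axis. Payload 14.6 kg.
Tool frame: the origin (TCP) lies midway between the tips of the shut fingers; the grasp point (between the pads) lies 19 mm behind it (grasp_offset is the distance from the TCP to the grasp point, in m); z points along the fingers, y is the line along which they close (so a half turn about z gives the same grasp; the last joint's range is limited). The gripper opens to 94 mm and grips with 3 to 60 N. Pads are 16 mm wide; open, the fingers measure 119 mm over their backs; the gripper's body (75 mm by 177 mm) begins 78 mm behind the grasp point.
Start: joints at [-1.414, 0.3, 1.521, -0, 1.321, -0.067], TCP at [0.122, -0.536, 0.205] pointing down, gripper open.
Joint ranges: [-3.03, 3.03], [-0.79, 2.21], [0.23, 2.52], [-1.04, 4.18], [0, 3.07], [-2.55, 2.55]. Speed limits (rad/s): [2.22, 2.22, 2.57, 3.14, 3.14, 3.14].

## Interface

Orientations are given as [roll, pitch, yaw] about the fixed x, y, z axes, in that order (R = Rz(yaw) Ry(pitch) Rx(roll)).
In Python, from station import * gives the robot as it stands. The module is installed in compiled form; this text tells all that it offers.
- The arm moves only by the tool send_rows, never from a script. Its argument "rows" is a list of rows, each an object of numbers: "dx", "dy", "dz": the shift along the tool's x, y, z in mm; "roll": the turn about the tool's z in degrees; "jaw": the closure, from -1 (fully open) to 1 (shut). In form: [{"dx": .., "dy": .., "dz": .., "roll": .., "jaw": ..}, ...]. A call has 1 to 12 rows; each row shifts and turns the commanded pose from where the row before left it, along the tool's axes as they then stand; what a row does not reach is not made up. A row lasts 1/12 s, in which the tool goes at most 41.7 mm and 7.16 degrees, less where a joint would pass 70% of its speed; a pose out of reach is approached as far as the arm can. A call is refused whole if a number of a shift passes 41.7 or a number of a turn 7.16, either way. A call with a gripper value outside its range is refused whole. The fingers move at their own pace and stop on an object; "force" is the grip in N (left out, the last holds). Time passes only in rows, so rows that do not move let the fingers close. It gives the time, the measured TCP pose, the force, the opening and the grip force at its end, in the units of the state.
- get_obs(): the state, without advancing time (a new reading comes with each control period).
- camera(name): name is "side" or "top" or "wrist"; returns a dict with "frame" (384x512x3 uint8, red, green, blue), "z_map" (384x512 float32, m along the optical axis (not along the pixel's ray), 0 where there is no reading), "camera_matrix" (3x3 intrinsics, pixels), "D" ([k1, k2, p1, p2, k3] as OpenCV has them; the pictures are not rectified), "rvec" (rotation vector, rad) and "tvec" (3), from world to camera coordinates, as OpenCV has them. Camera axes: x right, y down, z forward; pixel columns grow to the right and rows downward; lengths in m; the calibration is good to about 2 mm. A picture is of the moment at which its call begins.
- hand_in(): hands the job in; it is judged then, once.
The state is a dict: "time_s": time; "qpos": joint angles; "joint_vel": joint speeds; "tau": joint torques, N m; "ee_pos": TCP position; "eef_rot": TCP orientation; "force": force on the tool from outside, world axes, zero at the start; "moment": the same for the moment, N m; "grip_width": finger opening in m; "grip_force": force on a finger pad.
Only numpy, scipy, OpenCV 4.12 (cv2) and the standard library are available. Lean on these libraries where they do the work, as an engineer would, in place of code of your own. Each camera call takes 0.05 s, during which the arm holds its last target. There are 200 camera calls.

## Task

Slide the dusty milling cassette along the worktop, without lifting it, until it lies flush against both fences of the blow-off station, under the nozzle. Then blow it off with the two-stage gun: press its lever down to the first pressure point and keep the low flow on for at least one second without breaking through, then press on through the pressure point all the way into the second stage, keep full flow on for at least one second, and let the lever come right back up. Leave the cassette against the fences and do not disturb the other things.

Things in the scene. Friction and masses are not known exactly. Their poses are not given: they have to be found in the camera images.
- cassette: Loose square milling cassette: dark frame, white disc with a few milled units; 119 x 122 mm overall, disc up to 19 mm high, rim flange 6 mm high; 0.21 kg. Origin under its centre, x and y along its sides. Flange faces for pushing: x = -54 and +58, y = -58 and +58 mm; the disc edge above is 7-10 mm farther in. Not the second cassette at the far right.
- pocket (a point): Point on the worktop, fixed to the station: the home of the cassette's origin; the axes of both then agree. Its -x and -y sides are open, no plate under it. The cassette starts 165-220 mm off on the -y side, 12-40 mm too far to -x, turned up to 20 degrees. The station is fixed; its place and heading vary by start.
- fence_y (a point): Middle of the face of the low aluminium fence on the +y side of the pocket, at pocket (-6, +58) mm, on the worktop; same axes as the pocket. The fence runs along x for 104 mm, is 14 mm high and 15 mm thick.
- fence_x (a point): Middle of the face of the low aluminium fence on the +x side of the pocket, at pocket (+58, 0) mm, on the worktop; same axes as the pocket. The fence runs along y for 125 mm, is 14 mm high and 15 mm thick.
- nozzle (a point): Tip of the gun's thin steel nozzle, 62 mm above the worktop, leaning over the cassette's seat at pocket y = +46 mm. The gun lies along pocket +y behind the fence: black body 30 mm thick, axis 95 mm above the worktop, from pocket y = +86 to +214 mm, on a grey post.
- lever_pad (a point): Centre of the top of the ribbed steel thumb pad at the free end of the gun's lever, over pocket y = +182 mm, 147 mm above the worktop at rest; pad 26 mm across, 36 mm along pocket y. Moves with the lever. At rest the lever rises 0.3 rad towards the pad from its pivot 87 mm nearer the nozzle, 118 mm high. Pressed straight down the pad sinks up to 25 mm.
- lever (a joint): Lever angle, rad: 0 at rest, 0.3 fully down; springs back. Forces felt at the pad: return spring 1-2.5 N; free play of 1-11 mm, different every time and unseen; first stage, 6 mm more at 2-5 N; then a firm wall, the pressure point, giving way only at 11-14 N; then the second stage, 6 mm more to a hard stop at 15-17 N.
- needle (a joint): Turn of the flow gauge's needle, rad: 0 no flow, 1.05 first stage fully open (at the pressure point), about 2 second stage fully open. Low flow counts from 0.8 to 1.3, full flow from 1.8.
- gauge_face (a point): Centre of the white face of the 56 mm round flow gauge on the gun's post, facing pocket -x and 45 degrees upward. The black needle points to the short mark at the left with no flow, turns clockwise to the middle long mark with the first stage fully open and to the right-hand long mark with the second stage fully open.
- plaster_model: Bystander, leave alone: loose plaster arch model, 62 x 66 x 28 mm, origin under its centre.
- polishing_tin: Bystander, leave alone: loose round tin, 64 mm across, 28 mm high, origin under its centre.
- separator_bottle: Bystander, leave alone: loose small bottle, 42 mm across, 103 mm high, origin under its centre.
Things that resemble listed ones, but are neither listed nor needed, are in the scene too. Leave any brown look-alike of the cassette alone.

How it is judged:
By the outcome, as a careful person would: the job done as asked, in the order asked, and still so for the second after the job is handed in, with the robot touching nothing.
It also fails if it takes over 64 s, if anything falls off the work surface, if the arm or the gripper's body presses on something with over 40 N, if the wrist force passes 120 N, or if a joint passes its speed limit or range.

## Working session

There is one attempt and no reset: what is moved stays moved. The work goes in short steps, Python scripts to look and compute and a tool call to move; the robot and the scene stay as the last step left them, time stands still between calls to the robot, and variables do not carry over. Pictures are saved under pics/ and viewed, at most 10 in all, crops included, and the job is handed in when it is done.

Besides the shell and the picture viewer there is one more tool, called after "Request:" as name([rows], argument=value, ...), one row to a line, values as JSON. send_rows: Moves the arm, as the interface text tells. Its arguments: {"type":"object","properties":{"rows":{"type":"array"},"force":{"type":"number"}},"required":["rows"]}

```bash
mkdir -p pics; cat > h.py <<'E'
from station import *
import numpy as np, cv2, pickle
def shot(n):
    c=camera(n); return c
def save(c,f,box=None,s=1):
    im=c["frame"][:,:,::-1]
    if box: im=im[box[1]:box[3],box[0]:box[2]]
    cv2.imwrite("pics/"+f,cv2.resize(im,None,fx=s,fy=s,interpolation=cv2.INTER_CUBIC))
def ray(c,u,v):
    K=np.array(c["camera_matrix"]);D=np.array(c["D"])
    p=cv2.undistortPoints(np.array([[[u,v]]],float),K,D)[0,0]
    R=cv2.Rodrigues(np.array(c["rvec"],float))[0];t=np.array(c["tvec"],float).ravel()
    return R.T@np.array([p[0],p[1],1.]),-R.T@t
def atz(c,u,v,z):
    d,o=ray(c,u,v); return o+d*(z-o[2])/d[2]
def dep(c,u,v):
    d,o=ray(c,u,v); return o+d*c["z_map"][int(round(v)),int(round(u))]
def proj(c,P):
    return cv2.projectPoints(np.array(P,float).reshape(-1,3),np.array(c["rvec"],float),np.array(c["tvec"],float),np.array(c["camera_matrix"]),np.array(c["D"]))[0][:,0]
E
python3 - <<'E'
from h import *
a=shot("top");b=shot("side")
pickle.dump((a,b),open("s0.pkl","wb"))
save(a,"top0.png",s=1.5);save(b,"side0.png",s=1.5)
o=get_obs();print(o)
E
```

```text
{'time_s': 0.1, 'qpos': array([-1.41362283e+00,  3.00438082e-01,  1.52152797e+00, -1.44518796e-05,
        1.32071794e+00, -6.66217686e-02]), 'joint_vel': array([-0.00068004, -0.00184578, -0.00101976,  0.00016336, -0.00034122,
        0.00135267]), 'tau': array([ 8.63024543e-04, -5.32645833e+01, -3.53282940e+01,  7.09645939e-02,
        2.34782294e-02, -7.18992328e-05]), 'ee_pos': array([ 0.12200577, -0.53604544,  0.20492691]), 'eef_rot': array([-3.14050280e+00, -5.86860625e-05,  2.23798819e-01]), 'force': array([ 0.55160316,  0.05280686, -0.58069815]), 'moment': array([-0.02772576,  0.03752071, -0.02293603]), 'grip_force': 0.0, 'grip_width': 0.09406444902587431}
```

View pics/top0.png

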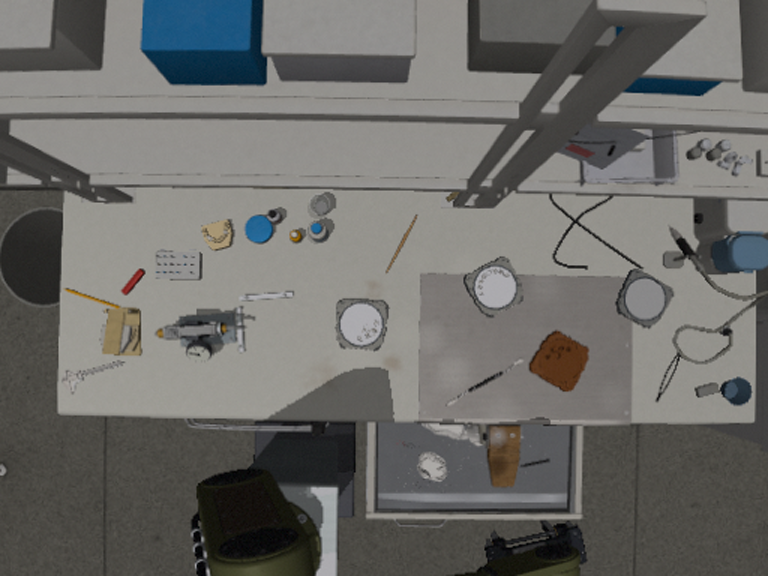

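View pics/side0.png

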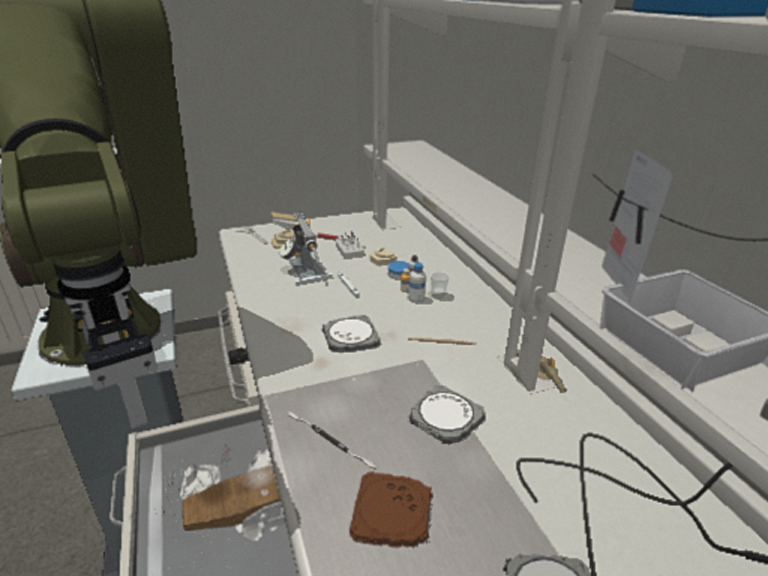

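The top view shows the station at about (205,330), with the gun along +y to the left. The fences are at (267,295) and (240,320). The nearest white-disc cassette is at (362,323), and the brown look-alike is at (558,360). I'll enlarge the area.

```bash
python3 - <<'E'
from h import *
a,b=pickle.load(open("s0.pkl","rb"))
save(a,"topc.png",(95,185,270,260),4.5)
for u,v in [(241,215),(180,240),(180,197),(290,240)]: print(u,v,dep(a,u,v),atz(a,u,v,0))
print(-cv2.Rodrigues(a["rvec"])[0].T@np.ravel(a["tvec"]),-cv2.Rodrigues(b["rvec"])[0].T@np.ravel(b["tvec"]))
E
```

```text
241 215 [ 0.53435771 -0.20856172  0.01080172] [ 0.53426731 -0.2083738   0.        ]
180 240 [ 0.44306177  0.00447986 -0.00479135] [0.4434032  0.00369323 0.        ]
180 197 [0.59363125 0.00515068 0.00917621] [0.59393341 0.00667615 0.        ]
290 240 [ 0.44926401 -0.38145364 -0.00117111] [ 0.44934265 -0.38133382  0.        ]
[ 0.54635825 -0.2335101   1.44479461] [ 0.24766758 -1.16500473  0.70935216]
```

View pics/topc.png

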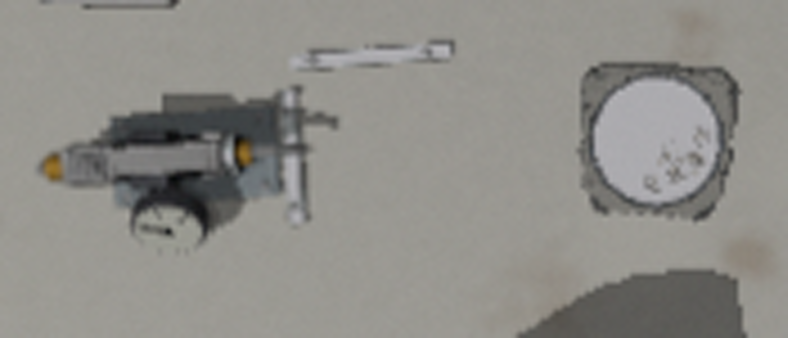

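The crop shows fence_y from (290,88) to (299,222), fence_x from (292,63) to (452,47), the gauge at (168,222), the lever pad at about (90,163), and the cassette centred at (658,141). Heading is about +5°. Next I'll move so the wrist camera can measure closer.

Request:
send_rows([
  {"dx": 31, "dy": -19, "dz": -8, "jaw": -1},
  {"dx": 31, "dy": -19, "dz": -8, "jaw": -1},
  {"dx": 31, "dy": -19, "dz": -8, "jaw": -1},
  {"dx": 31, "dy": -19, "dz": -8, "jaw": -1},
  {"dx": 31, "dy": -19, "dz": -8, "jaw": -1},
  {"dx": 31, "dy": -19, "dz": -8, "jaw": -1},
  {"dx": 31, "dy": -19, "dz": -8, "jaw": -1},
  {"dx": 31, "dy": -19, "dz": -8, "jaw": -1},
  {"dx": 31, "dy": -19, "dz": -8, "jaw": -1},
  {"dx": 31, "dy": -19, "dz": -8, "jaw": -1},
  {"dx": 0, "dy": 0, "dz": 0, "jaw": -1},
  {"dx": 0, "dy": 0, "dz": 0, "jaw": -1},
])

```text
invalid input at $.rows[0]: expected keys dx, dy, dz, roll, jaw
```

Request:
send_rows([
  {"dx": 0, "dy": 0, "dz": 0, "roll": -7, "jaw": 0},
  {"dx": 0, "dy": 0, "dz": 0, "roll": -7, "jaw": 0},
  {"dx": 0, "dy": 0, "dz": 0, "roll": -7, "jaw": 0},
  {"dx": 0, "dy": 0, "dz": 0, "roll": -7, "jaw": 0},
  {"dx": 0, "dy": 0, "dz": 0, "roll": -7, "jaw": 0},
  {"dx": 0, "dy": 0, "dz": 0, "roll": -7, "jaw": 0},
  {"dx": 0, "dy": 0, "dz": 0, "roll": -7, "jaw": 0},
  {"dx": 0, "dy": 0, "dz": 0, "roll": -7, "jaw": 0},
  {"dx": 0, "dy": 0, "dz": 0, "roll": -7, "jaw": 0},
  {"dx": 0, "dy": 0, "dz": 0, "roll": -7, "jaw": 0},
  {"dx": 0, "dy": 0, "dz": 0, "roll": -7, "jaw": 0},
  {"dx": 0, "dy": 0, "dz": 0, "roll": -7, "jaw": 0},
])

```text
time_s: 1.1
ee_pos: [0.122, -0.5361, 0.2051]
eef_rot: [-3.142, -0.001, 1.696]
force: [0.1, -0.8, 0.1]
grip_width: 0.0472
grip_force: 0.0
```

```bash
python3 - <<'E'
from h import *
a=shot("wrist");pickle.dump(a,open("w1.pkl","wb"));save(a,"w1.png",s=1.5)
o=get_obs();print(o["time_s"],o["ee_pos"],o["eef_rot"],o["grip_width"])
R=cv2.Rodrigues(a["rvec"])[0];print(-R.T@np.ravel(a["tvec"]),R[2])
E
```

```text
1.15 [ 0.12202397 -0.53612111  0.20509632] [-3.14156026e+00 -7.16754706e-04  1.70539096e+00] 0.04702040998087961
[ 0.11287261 -0.46016705  0.38537794] [ 0.03242047 -0.2592088  -0.96527701]
```

View pics/w1.png

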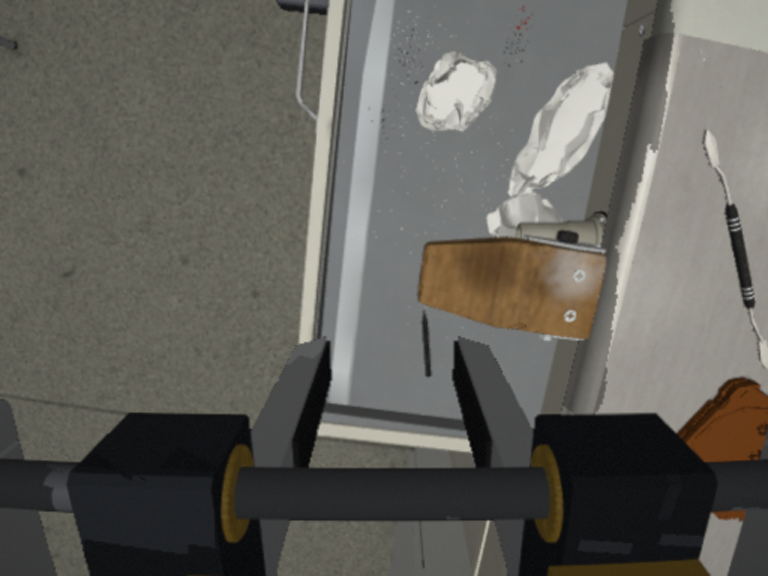

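The wrist camera looks down and slightly back. The view is still over the drawer, because the first move was refused: roll is mandatory in every row. I'll redo the translation in the new tool axes.

Request:
send_rows([
  {"dx": 17, "dy": 34, "dz": -4, "roll": 0, "jaw": 0},
  {"dx": 17, "dy": 34, "dz": -4, "roll": 0, "jaw": 0},
  {"dx": 17, "dy": 34, "dz": -4, "roll": 0, "jaw": 0},
  {"dx": 17, "dy": 34, "dz": -4, "roll": 0, "jaw": 0},
  {"dx": 17, "dy": 34, "dz": -4, "roll": 0, "jaw": 0},
  {"dx": 17, "dy": 34, "dz": -4, "roll": 0, "jaw": 0},
  {"dx": 17, "dy": 34, "dz": -4, "roll": 0, "jaw": 0},
  {"dx": 17, "dy": 34, "dz": -4, "roll": 0, "jaw": 0},
  {"dx": 17, "dy": 34, "dz": -4, "roll": 0, "jaw": 0},
  {"dx": 17, "dy": 34, "dz": -4, "roll": 0, "jaw": 0},
  {"dx": 17, "dy": 34, "dz": -4, "roll": 0, "jaw": 0},
  {"dx": 17, "dy": 34, "dz": -4, "roll": 0, "jaw": 0},
])

```text
time_s: 2.15
ee_pos: [0.5043, -0.2838, 0.2535]
eef_rot: [-3.141, -0.0, 1.687]
force: [0.6, -0.5, 0.3]
grip_width: 0.0471
grip_force: 0.0
```

```bash
python3 - <<'E'
from h import *
a=shot("wrist");a=shot("wrist");pickle.dump(a,open("w2.pkl","wb"));save(a,"w2.png",s=1.5)
o=get_obs();print(o["time_s"],o["ee_pos"],o["eef_rot"],o["qpos"])
E
```

```text
2.25 [ 0.50610038 -0.2822234   0.25326355] [ 3.14118973e+00 -5.25379267e-04  1.69111516e+00] [-5.72204972e-01  3.35648283e-01  1.36346894e+00  6.67091966e-04
  1.44250080e+00 -6.92609055e-01]
```

View pics/w2.png

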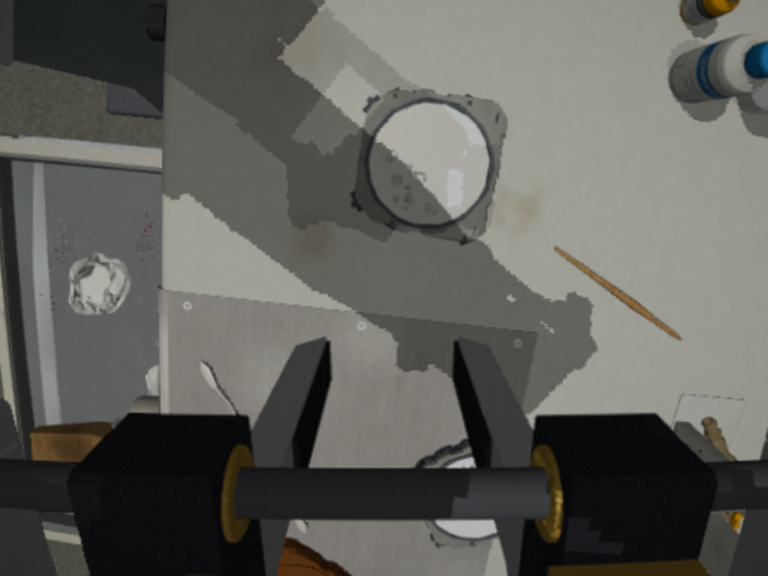

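The cassette sits at px (430,162) in the wrist image, with flange corners near (507,100), (487,238), (356,205) and (368,95), turned slightly relative to the station. Next I'll move on and view the station from above.

Request:
send_rows([
  {"dx": 35, "dy": 0, "dz": 0, "roll": 0, "jaw": 0},
  {"dx": 35, "dy": 0, "dz": 0, "roll": 0, "jaw": 0},
  {"dx": 35, "dy": 0, "dz": 0, "roll": 0, "jaw": 0},
  {"dx": 35, "dy": 0, "dz": 0, "roll": 0, "jaw": 0},
  {"dx": 0, "dy": 0, "dz": 0, "roll": 0, "jaw": 0},
  {"dx": 0, "dy": 0, "dz": 0, "roll": 0, "jaw": 0},
  {"dx": 0, "dy": 0, "dz": 0, "roll": 0, "jaw": 0},
])

```text
time_s: 2.83
ee_pos: [0.4862, -0.1469, 0.2534]
eef_rot: [-3.141, 0.0, 1.688]
force: [-0.8, 0.1, -0.1]
grip_width: 0.0471
grip_force: 0.0
```

```bash
python3 - <<'E'
from h import *
a=shot("wrist");pickle.dump(a,open("w3.pkl","wb"));save(a,"w3.png",(60,0,460,300),2)
o=get_obs();print(o["time_s"],o["ee_pos"],o["eef_rot"])
E
```

```text
2.8833 [ 0.48622773 -0.14723132  0.25329866] [-3.14134848e+00  8.74028539e-05  1.68785579e+00]
```

View pics/w3.png

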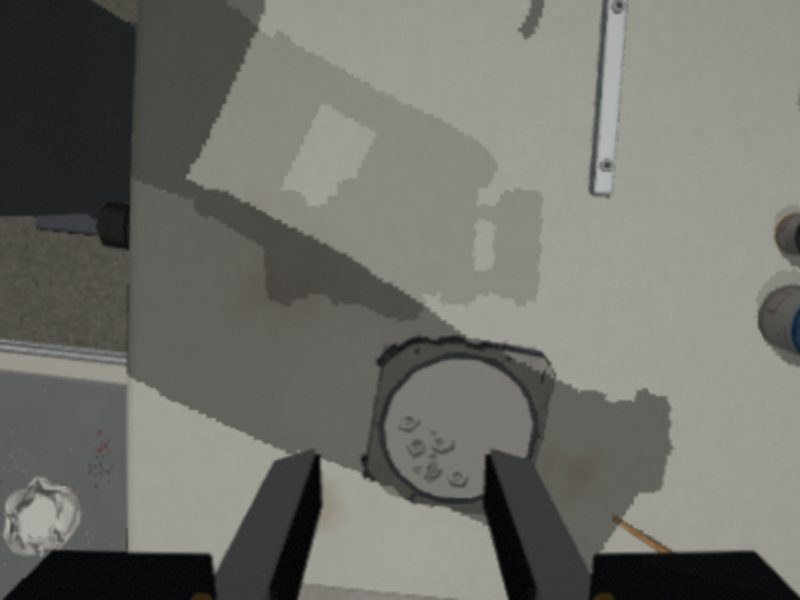

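In w3 the fence_x inner edge runs from about (606,0) to (592,193), and the cassette top edge is at v≈340–350. I'll move forward to see fence_y and the gun.

Request:
send_rows([
  {"dx": 35, "dy": 0, "dz": 0, "roll": 0, "jaw": 0},
  {"dx": 35, "dy": 0, "dz": 0, "roll": 0, "jaw": 0},
  {"dx": 35, "dy": 0, "dz": 0, "roll": 0, "jaw": 0},
  {"dx": 25, "dy": 0, "dz": 0, "roll": 0, "jaw": 0},
  {"dx": 0, "dy": 0, "dz": 0, "roll": 0, "jaw": 0},
  {"dx": 0, "dy": 0, "dz": 0, "roll": 0, "jaw": 0},
  {"dx": 0, "dy": 0, "dz": 0, "roll": 0, "jaw": 0},
])

```text
time_s: 3.47
ee_pos: [0.4711, -0.0183, 0.2533]
eef_rot: [-3.141, 0.0, 1.689]
force: [-0.3, -0.0, -0.8]
grip_width: 0.0473
grip_force: 0.0
```

```bash
python3 - <<'E'
from h import *
a=shot("wrist");pickle.dump(a,open("w4.pkl","wb"));save(a,"w4.png",(60,0,460,300),2)
o=get_obs();print(o["time_s"],o["ee_pos"],o["eef_rot"])
E
```

```text
3.5167 [ 0.47108995 -0.01843846  0.253239  ] [-3.14119537e+00  5.65804660e-05  1.68806420e+00]
```

View pics/w4.png

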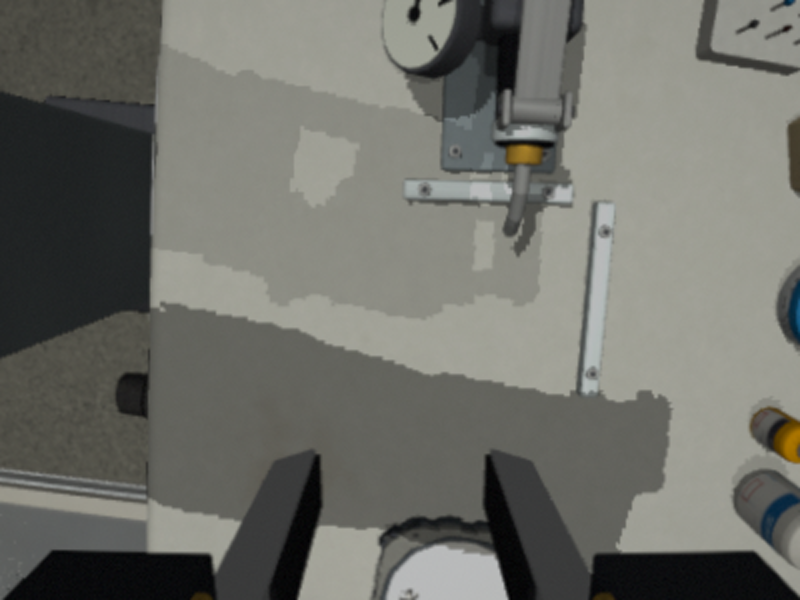

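w4 shows both fences: fence_y front from (404,203) to (572,208), and fence_x face from (594,203) to (578,393). The nozzle tip is at (513,230). Now to compute the poses.

```bash
cat > p.py <<'E'
from h import *
w2,w3,w4=[pickle.load(open(f"w{i}.pkl","rb")) for i in (2,3,4)]
top,_=pickle.load(open("s0.pkl","rb"))
f=lambda c,u,v,z:atz(c,60+u/2,v/2,z)[:2]
ang=lambda d:np.degrees(np.arctan2(d[1],d[0]))
y0,y1=f(w4,404,203,0),f(w4,572,208,0)
x0,x1=f(w4,578,393,0),f(w4,594,203,0)
print("fy len",np.linalg.norm(y1-y0),ang(y1-y0),"fx",np.linalg.norm(x1-x0),ang(x1-x0)-90)
th=np.radians((ang(y1-y0)*104+(ang(x1-x0)-90)*125)/229)
R=np.array([[np.cos(th),-np.sin(th)],[np.sin(th),np.cos(th)]])
p1=(y0+y1)/2-R@[-6,58]*1e-0*np.array(1e-3);p2=(x0+x1)/2-R@[.058,0]
print("th",np.degrees(th),"pocket from fy",p1,"from fx",p2, (p2-p1)@R*1e3)
# solve: y from fy, x from fx
pk=R@np.array([(R.T@p2)[0],(R.T@p1)[1]]);print("pocket",pk)
print("nozzle",(R.T@(f(w4,513,230,.062)-pk))*1e3)
g=lambda u,v,z:atz(top,95+u/4.5,185+v/4.5,z)[:2]
print("pad top",(R.T@(g(90,163,.147)-pk))*1e3,"padworld",pk+R@[0,.182])
h=lambda u,v:atz(w2,u/1.5,v/1.5,.006)[:2]
T,Rr,L,B=[(h(*a),h(*b)) for a,b in [((385,91),(490,97)),((506,115),(490,228)),((367,105),(354,205)),((365,218),(465,240))]]
for n,e in zip("TRLB",(T,Rr,L,B)): print(n,e[0],e[1],ang(e[1]-e[0]))
print("disc",atz(w2,431/1.5,163/1.5,.019)[:2],"topdisc",g(658,141,.019))
print("cass in pocket",(R.T@(atz(w2,431/1.5,163/1.5,.019)[:2]-pk))*1e3)
E
python3 p.py
```

```text
fy len 0.10632966863069006 5.351868580501655 fx 0.12481982421412167 5.653789383450459
th 5.516672512242268 pocket from fy [0.5279891  0.00815477] from fx [0.5312092  0.00743517] [ 3.13601025 -1.02583226]
pocket [0.53111058 0.00845625]
nozzle [-2.8232937  44.92407549]
pad top [ -4.57919095 180.04843322] padworld [0.51361394 0.18961328]
T [ 0.48896085 -0.15419788] [ 0.57412361 -0.14826814] 3.982984298957392
R [ 0.58942327 -0.16051225] [ 0.5914036  -0.25415791] -88.78854068106823
L [ 0.4756973  -0.16671931] [ 0.47346081 -0.24856447] -91.5652709577853
B [ 0.48389141 -0.25844294] [ 0.571584   -0.26706295] -5.614027365215291
disc [ 0.53252058 -0.20631444] topdisc [ 0.52983515 -0.20954641]
cass in pocket [ -19.24359955 -213.91147948]
```

The fence lengths check out at 106 and 125 mm, the heading is 5.5°, and the pocket is at about (0.530, 0.008). The cassette is at pocket (-19, -214), turned about -5° from the station. I'll go behind its -y face with the fingers about 60 mm apart.

Request:
send_rows([
  {"dx": 0, "dy": 0, "dz": 0, "roll": 1.2, "jaw": -0.3},
  {"dx": -35.5, "dy": 5.4, "dz": 0, "roll": 0, "jaw": -0.3},
  {"dx": -35.5, "dy": 5.4, "dz": 0, "roll": 0, "jaw": -0.3},
  {"dx": -35.5, "dy": 5.4, "dz": 0, "roll": 0, "jaw": -0.3},
  {"dx": -35.5, "dy": 5.4, "dz": 0, "roll": 0, "jaw": -0.3},
  {"dx": -35.5, "dy": 5.4, "dz": 0, "roll": 0, "jaw": -0.3},
  {"dx": -35.5, "dy": 5.4, "dz": 0, "roll": 0, "jaw": -0.3},
  {"dx": -35.5, "dy": 5.4, "dz": 0, "roll": 0, "jaw": -0.3},
  {"dx": -35.5, "dy": 5.4, "dz": 0, "roll": 0, "jaw": -0.3},
  {"dx": 0, "dy": 0, "dz": 30, "roll": 0, "jaw": -0.3},
  {"dx": 0, "dy": 0, "dz": 30, "roll": 0, "jaw": -0.3},
  {"dx": 0, "dy": 0, "dz": 0, "roll": 0, "jaw": -0.3},
])

```text
time_s: 4.52
ee_pos: [0.5393, -0.296, 0.1871]
eef_rot: [-3.134, -0.006, 1.666]
force: [-0.1, 0.2, -0.8]
grip_width: 0.0608
grip_force: 0.0
```

Request:
send_rows([
  {"dx": 0, "dy": 0, "dz": 35, "roll": 0, "jaw": -0.3},
  {"dx": 0, "dy": 0, "dz": 35, "roll": 0, "jaw": -0.3},
  {"dx": 0, "dy": 0, "dz": 35, "roll": 0, "jaw": -0.3},
  {"dx": 0, "dy": 0, "dz": 35, "roll": 0, "jaw": -0.3},
  {"dx": 0, "dy": 0, "dz": 20, "roll": 0, "jaw": -0.3},
  {"dx": 0, "dy": 0, "dz": 0, "roll": 0, "jaw": -0.3},
  {"dx": 0, "dy": 0, "dz": 0, "roll": 0, "jaw": -0.3},
])

```text
time_s: 5.1
ee_pos: [0.5419, -0.2961, 0.0344]
eef_rot: [-3.141, -0.0, 1.668]
force: [0.5, -0.4, 1.2]
grip_width: 0.0612
grip_force: 0.0
```

Request:
send_rows([
  {"dx": 0, "dy": 0, "dz": 15, "roll": 0, "jaw": -0.3},
  {"dx": 0, "dy": 0, "dz": 10, "roll": 0, "jaw": -0.3},
  {"dx": 0, "dy": 0, "dz": 4, "roll": 0, "jaw": -0.3},
  {"dx": 0, "dy": 0, "dz": 2, "roll": 0, "jaw": -0.3},
  {"dx": 0, "dy": 0, "dz": 0, "roll": 0, "jaw": -0.3},
  {"dx": 0, "dy": 0, "dz": 0, "roll": 0, "jaw": -0.3},
])

```text
time_s: 5.6
ee_pos: [0.542, -0.2958, 0.0033]
eef_rot: [3.141, 0.001, 1.669]
force: [0.2, 0.1, 0.1]
grip_width: 0.0605
grip_force: 0.0
```

Request:
send_rows([
  {"dx": 5, "dy": 0, "dz": 0, "roll": 0, "jaw": -0.3},
  {"dx": 5, "dy": 0, "dz": 0, "roll": 0, "jaw": -0.3},
  {"dx": 5, "dy": 0, "dz": 0, "roll": 0, "jaw": -0.3},
  {"dx": 5, "dy": 0, "dz": 0, "roll": 0, "jaw": -0.3},
  {"dx": 5, "dy": 0, "dz": 0, "roll": 0, "jaw": -0.3},
  {"dx": 5, "dy": 0, "dz": 0, "roll": 0, "jaw": -0.3},
  {"dx": 5, "dy": 0, "dz": 0, "roll": 0, "jaw": -0.3},
  {"dx": 5, "dy": 0, "dz": 0, "roll": 0, "jaw": -0.3},
  {"dx": 5, "dy": 0, "dz": 0, "roll": 0, "jaw": -0.3},
  {"dx": 5, "dy": 0, "dz": 0, "roll": 0, "jaw": -0.3},
  {"dx": 5, "dy": 0, "dz": 0, "roll": 0, "jaw": -0.3},
  {"dx": 5, "dy": 0, "dz": 0, "roll": 0, "jaw": -0.3},
])

```text
time_s: 6.6
ee_pos: [0.5358, -0.2354, 0.0025]
eef_rot: [3.142, 0.0, 1.669]
force: [0.5, -2.4, 1.5]
grip_width: 0.0609
grip_force: 1.1
```

```bash
python3 - <<'E'
from h import *
a=shot("wrist");pickle.dump(a,open("w5.pkl","wb"));save(a,"w5.png",(60,0,460,300),2)
print(get_obs()["force"])
E
```

```text
[ 0.75114983 -0.25930963  0.62256281]
```

View pics/w5.png

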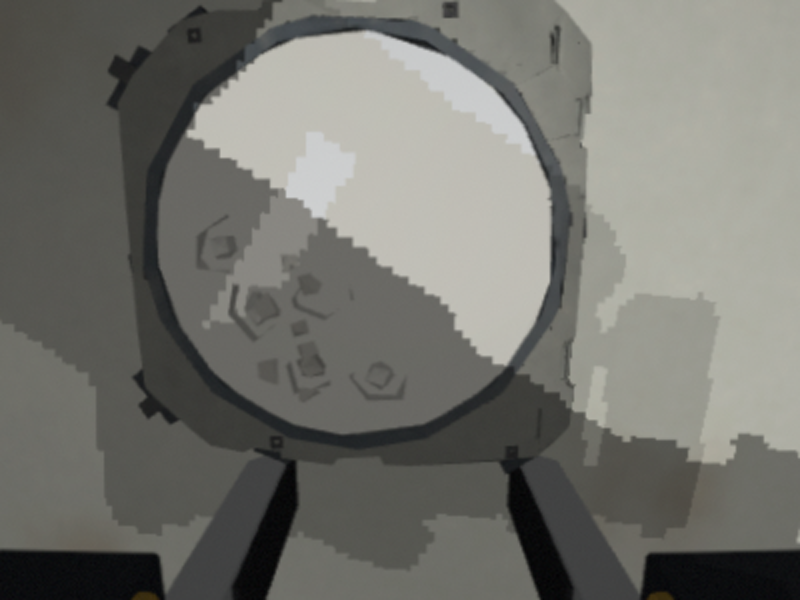

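w5 shows both fingers on the -y flange face, at (270,460) and (530,460), with the cassette square to the tool. Next I push on along +y.

Request:
send_rows([
  {"dx": 7, "dy": 0, "dz": 0, "roll": 0, "jaw": -0.3},
  {"dx": 7, "dy": 0, "dz": 0, "roll": 0, "jaw": -0.3},
  {"dx": 7, "dy": 0, "dz": 0, "roll": 0, "jaw": -0.3},
  {"dx": 7, "dy": 0, "dz": 0, "roll": 0, "jaw": -0.3},
  {"dx": 7, "dy": 0, "dz": 0, "roll": 0, "jaw": -0.3},
  {"dx": 7, "dy": 0, "dz": 0, "roll": 0, "jaw": -0.3},
  {"dx": 7, "dy": 0, "dz": 0, "roll": 0, "jaw": -0.3},
  {"dx": 7, "dy": 0, "dz": 0, "roll": 0, "jaw": -0.3},
  {"dx": 7, "dy": 0, "dz": 0, "roll": 0, "jaw": -0.3},
  {"dx": 7, "dy": 0, "dz": 0, "roll": 0, "jaw": -0.3},
  {"dx": 7, "dy": 0, "dz": 0, "roll": 0, "jaw": -0.3},
  {"dx": 7, "dy": 0, "dz": 0, "roll": 0, "jaw": -0.3},
])

```text
time_s: 7.65
ee_pos: [0.5275, -0.1515, 0.0024]
eef_rot: [-3.142, -0.0, 1.669]
force: [-0.5, -0.7, -1.1]
grip_width: 0.0611
grip_force: 0.4
```

Request:
send_rows([
  {"dx": 7, "dy": 0, "dz": 0, "roll": 0, "jaw": -0.3},
  {"dx": 7, "dy": 0, "dz": 0, "roll": 0, "jaw": -0.3},
  {"dx": 7, "dy": 0, "dz": 0, "roll": 0, "jaw": -0.3},
  {"dx": 7, "dy": 0, "dz": 0, "roll": 0, "jaw": -0.3},
  {"dx": 7, "dy": 0, "dz": 0, "roll": 0, "jaw": -0.3},
  {"dx": 7, "dy": 0, "dz": 0, "roll": 0, "jaw": -0.3},
  {"dx": 7, "dy": 0, "dz": 0, "roll": 0, "jaw": -0.3},
  {"dx": 7, "dy": 0, "dz": 0, "roll": 0, "jaw": -0.3},
  {"dx": 7, "dy": 0, "dz": 0, "roll": 0, "jaw": -0.3},
  {"dx": 7, "dy": 0, "dz": 0, "roll": 0, "jaw": -0.3},
  {"dx": 5, "dy": 0, "dz": 0, "roll": 0, "jaw": -0.3},
  {"dx": 4, "dy": 0, "dz": 0, "roll": 0, "jaw": -0.3},
])

```text
time_s: 8.65
ee_pos: [0.5198, -0.073, 0.0025]
eef_rot: [3.142, 0.0, 1.669]
force: [-0.4, -1.4, -0.7]
grip_width: 0.0614
grip_force: 0.3
```

Request:
send_rows([
  {"dx": 2, "dy": 0, "dz": 0, "roll": 0, "jaw": -0.3},
  {"dx": 2, "dy": 0, "dz": 0, "roll": 0, "jaw": -0.3},
  {"dx": 1, "dy": 0, "dz": 0, "roll": 0, "jaw": -0.3},
  {"dx": 1, "dy": 0, "dz": 0, "roll": 0, "jaw": -0.3},
])

```text
time_s: 8.98
ee_pos: [0.5193, -0.0677, 0.0025]
eef_rot: [3.142, 0.0, 1.669]
force: [-0.3, -0.7, -0.3]
grip_width: 0.0612
grip_force: 0.5
```

Request:
send_rows([
  {"dx": 1.5, "dy": 0, "dz": 0, "roll": 0, "jaw": -0.3},
  {"dx": 1.5, "dy": 0, "dz": 0, "roll": 0, "jaw": -0.3},
  {"dx": 1, "dy": 0, "dz": 0, "roll": 0, "jaw": -0.3},
  {"dx": 1, "dy": 0, "dz": 0, "roll": 0, "jaw": -0.3},
  {"dx": 0.5, "dy": 0, "dz": 0, "roll": 0, "jaw": -0.3},
  {"dx": 0.5, "dy": 0, "dz": 0, "roll": 0, "jaw": -0.3},
])

```text
time_s: 9.48
ee_pos: [0.5187, -0.0616, 0.0025]
eef_rot: [3.142, 0.0, 1.669]
force: [0.6, -0.8, -0.3]
grip_width: 0.061
grip_force: 0.5
```

Request:
send_rows([
  {"dx": 0.7, "dy": 0, "dz": 0, "roll": 0, "jaw": -0.3},
  {"dx": 0.7, "dy": 0, "dz": 0, "roll": 0, "jaw": -0.3},
  {"dx": 0.6, "dy": 0, "dz": 0, "roll": 0, "jaw": -0.3},
])

```text
time_s: 9.73
ee_pos: [0.5184, -0.0608, 0.0025]
eef_rot: [-3.141, 0.002, 1.669]
force: [-1.2, -14.9, -0.4]
grip_width: 0.061
grip_force: 7.4
```

Request:
send_rows([
  {"dx": 0.7, "dy": 0, "dz": 0, "roll": 0, "jaw": -0.3},
  {"dx": 0.7, "dy": 0, "dz": 0, "roll": 0, "jaw": -0.3},
  {"dx": 0.6, "dy": 0, "dz": 0, "roll": 0, "jaw": -0.3},
])

```text
time_s: 9.98
ee_pos: [0.5184, -0.0604, 0.0027]
eef_rot: [3.141, 0.004, 1.669]
force: [-2.0, -28.0, 0.1]
grip_width: 0.0612
grip_force: 13.8
```

The cassette is seated against fence_y: the force rises from 1 to 28 N at the expected position. I back off, lift, go to the -x side and turn 90°.

Request:
send_rows([
  {"dx": -6, "dy": 0, "dz": 0, "roll": 0, "jaw": -0.3},
  {"dx": -9, "dy": 0, "dz": 0, "roll": 0, "jaw": -0.3},
  {"dx": 0, "dy": 0, "dz": -30, "roll": 0, "jaw": -0.3},
  {"dx": 0, "dy": 0, "dz": -40, "roll": 0, "jaw": -0.3},
  {"dx": 0, "dy": 0, "dz": -40, "roll": 0, "jaw": -0.3},
  {"dx": 0, "dy": -35, "dz": -10, "roll": 0, "jaw": -0.3},
  {"dx": 15, "dy": -34, "dz": 0, "roll": 0, "jaw": -0.3},
  {"dx": 20, "dy": -33, "dz": 0, "roll": 0, "jaw": -0.3},
  {"dx": 36, "dy": 0, "dz": 0, "roll": 0, "jaw": -0.3},
  {"dx": 0, "dy": 0, "dz": 0, "roll": 0, "jaw": -0.3},
])

```text
time_s: 10.82
ee_pos: [0.4097, -0.0089, 0.1228]
eef_rot: [3.141, -0.001, 1.67]
force: [-0.4, 0.2, -0.4]
grip_width: 0.0608
grip_force: 0.0
```

Request:
send_rows([
  {"dx": 0, "dy": 0, "dz": 0, "roll": 7, "jaw": -0.3},
  {"dx": 0, "dy": 0, "dz": 0, "roll": 7, "jaw": -0.3},
  {"dx": 0, "dy": 0, "dz": 0, "roll": 7, "jaw": -0.3},
  {"dx": 0, "dy": 0, "dz": 0, "roll": 7, "jaw": -0.3},
  {"dx": 0, "dy": 0, "dz": 0, "roll": 7, "jaw": -0.3},
  {"dx": 0, "dy": 0, "dz": 0, "roll": 7, "jaw": -0.3},
  {"dx": 0, "dy": 0, "dz": 0, "roll": 7, "jaw": -0.3},
  {"dx": 0, "dy": 0, "dz": 0, "roll": 7, "jaw": -0.3},
  {"dx": 0, "dy": 0, "dz": 0, "roll": 7, "jaw": -0.3},
  {"dx": 0, "dy": 0, "dz": 0, "roll": 7, "jaw": -0.3},
  {"dx": 0, "dy": 0, "dz": 0, "roll": 7, "jaw": -0.3},
  {"dx": 0, "dy": 0, "dz": 0, "roll": 7, "jaw": -0.3},
])

```text
time_s: 11.82
ee_pos: [0.4116, -0.0123, 0.1225]
eef_rot: [-3.141, -0.0, 0.197]
force: [0.1, -0.3, 0.0]
grip_width: 0.0608
grip_force: 0.0
```

Request:
send_rows([
  {"dx": 0, "dy": 0, "dz": 0, "roll": 6, "jaw": -0.3},
  {"dx": 0, "dy": 0, "dz": 0, "roll": 0, "jaw": -0.3},
  {"dx": 0, "dy": 0, "dz": 0, "roll": 0, "jaw": -0.3},
  {"dx": 0, "dy": 0, "dz": 0, "roll": 0, "jaw": -0.3},
])

```text
time_s: 12.15
ee_pos: [0.4114, -0.0121, 0.1225]
eef_rot: [-3.141, -0.0, 0.102]
force: [-0.8, -0.4, -0.5]
grip_width: 0.0611
grip_force: 0.0
```

```bash
python3 - <<'E'
from h import *
a=shot("wrist");pickle.dump(a,open("w6.pkl","wb"));save(a,"w6.png",s=1.5)
o=get_obs();th=np.radians(5.516);c,s=np.cos(th),np.sin(th)
d=o["ee_pos"][:2]-[.530,.0085];print(o["time_s"],"pocket tcp",c*d[0]+s*d[1],-s*d[0]+c*d[1],o["ee_pos"][2],np.degrees(o["eef_rot"]))
E
```

```text
12.2 pocket tcp -0.12007682116727354 -0.009067795410740633 0.1224338448669658 [-1.79995232e+02  1.42621162e-03  5.79484117e+00]
```

View pics/w6.png

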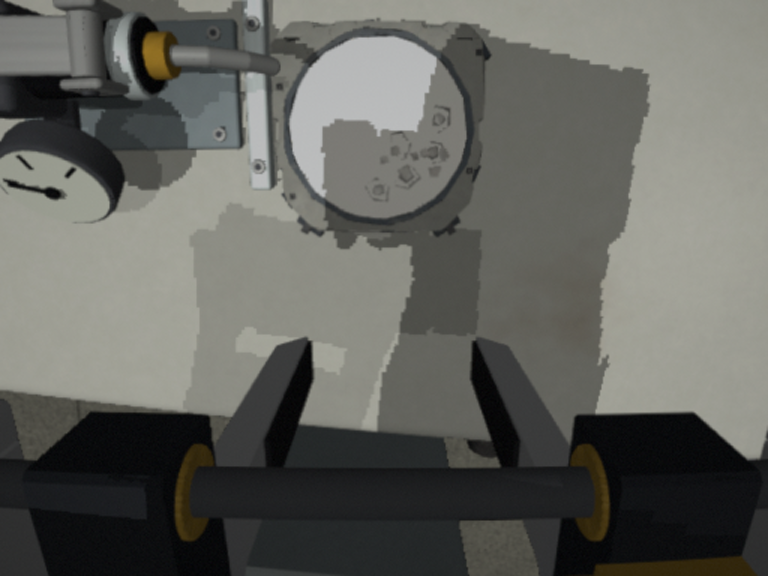

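w6 shows the cassette against fence_y, centred at (378,128), with a small gap left to fence_x. There are lugs at (312,228) and (447,228) on the -x side, and the needle is at rest. I'll narrow the fingers to push between the lugs.

Request:
send_rows([
  {"dx": 0, "dy": -3, "dz": 25, "roll": 0.3, "jaw": 0.57},
  {"dx": 0, "dy": 0, "dz": 30, "roll": 0, "jaw": 0.57},
  {"dx": 0, "dy": 0, "dz": 30, "roll": 0, "jaw": 0.57},
  {"dx": 0, "dy": 0, "dz": 20, "roll": 0, "jaw": 0.57},
  {"dx": 0, "dy": 0, "dz": 10, "roll": 0, "jaw": 0.57},
  {"dx": 0, "dy": 0, "dz": 4, "roll": 0, "jaw": 0.57},
  {"dx": 0, "dy": 0, "dz": 0, "roll": 0, "jaw": 0.57},
  {"dx": 0, "dy": 0, "dz": 0, "roll": 0, "jaw": 0.57},
])

```text
time_s: 12.87
ee_pos: [0.4113, -0.009, 0.004]
eef_rot: [3.142, -0.001, 0.094]
force: [0.3, 0.0, 0.3]
grip_width: 0.02
grip_force: 0.0
```

Request:
send_rows([
  {"dx": 4, "dy": 0, "dz": 0, "roll": 0, "jaw": 0.57},
  {"dx": 4, "dy": 0, "dz": 0, "roll": 0, "jaw": 0.57},
  {"dx": 4, "dy": 0, "dz": 0, "roll": 0, "jaw": 0.57},
  {"dx": 4, "dy": 0, "dz": 0, "roll": 0, "jaw": 0.57},
  {"dx": 4, "dy": 0, "dz": 0, "roll": 0, "jaw": 0.57},
  {"dx": 4, "dy": 0, "dz": 0, "roll": 0, "jaw": 0.57},
  {"dx": 4, "dy": 0, "dz": 0, "roll": 0, "jaw": 0.57},
  {"dx": 4, "dy": 0, "dz": 0, "roll": 0, "jaw": 0.57},
  {"dx": 4, "dy": 0, "dz": 0, "roll": 0, "jaw": 0.57},
  {"dx": 4, "dy": 0, "dz": 0, "roll": 0, "jaw": 0.57},
  {"dx": 3, "dy": 0, "dz": 0, "roll": 0, "jaw": 0.57},
  {"dx": 2, "dy": 0, "dz": 0, "roll": 0, "jaw": 0.57},
])

```text
time_s: 13.87
ee_pos: [0.4562, -0.0048, 0.0034]
eef_rot: [-3.142, -0.0, 0.093]
force: [-2.2, -1.0, 1.8]
grip_width: 0.0203
grip_force: 0.9
```

Request:
send_rows([
  {"dx": 1, "dy": 0, "dz": 0, "roll": 0, "jaw": 0.57},
  {"dx": 1, "dy": 0, "dz": 0, "roll": 0, "jaw": 0.57},
  {"dx": 1, "dy": 0, "dz": 0, "roll": 0, "jaw": 0.57},
])

```text
time_s: 14.12
ee_pos: [0.4587, -0.0045, 0.0034]
eef_rot: [-3.142, 0.0, 0.093]
force: [-1.2, -0.5, 1.0]
grip_width: 0.02
grip_force: 0.8
```

Request:
send_rows([
  {"dx": 1, "dy": 0, "dz": 0, "roll": 0, "jaw": 0.57},
  {"dx": 1, "dy": 0, "dz": 0, "roll": 0, "jaw": 0.57},
  {"dx": 1, "dy": 0, "dz": 0, "roll": 0, "jaw": 0.57},
  {"dx": 0.7, "dy": 0, "dz": 0, "roll": 0, "jaw": 0.57},
])

```text
time_s: 14.45
ee_pos: [0.4624, -0.0042, 0.0034]
eef_rot: [-3.142, 0.0, 0.093]
force: [-4.0, -0.4, 1.6]
grip_width: 0.0203
grip_force: 2.4
```

Request:
send_rows([
  {"dx": 0.7, "dy": 0, "dz": 0, "roll": 0, "jaw": 0.57},
  {"dx": 0.7, "dy": 0, "dz": 0, "roll": 0, "jaw": 0.57},
  {"dx": 0.6, "dy": 0, "dz": 0, "roll": 0, "jaw": 0.57},
])

```text
time_s: 14.7
ee_pos: [0.4628, -0.0041, 0.0031]
eef_rot: [-3.141, 0.004, 0.093]
force: [-14.9, -2.7, 10.5]
grip_width: 0.0201
grip_force: 7.5
```

Request:
send_rows([
  {"dx": 0.7, "dy": 0, "dz": 0, "roll": 0, "jaw": 0.57},
  {"dx": 0.7, "dy": 0, "dz": 0, "roll": 0, "jaw": 0.57},
  {"dx": 0.6, "dy": 0, "dz": 0, "roll": 0, "jaw": 0.57},
])

```text
time_s: 14.95
ee_pos: [0.4631, -0.004, 0.0029]
eef_rot: [-3.141, 0.008, 0.093]
force: [-25.5, -5.2, 18.8]
grip_width: 0.0202
grip_force: 13.2
```

The cassette is seated on fence_x too: 25 N at the same 68 mm tool offset as the other face. I back off, lift, and check the seating before going to the lever.

Request:
send_rows([
  {"dx": -5, "dy": 0, "dz": 0, "roll": 0, "jaw": 0.57},
  {"dx": -10, "dy": 0, "dz": 0, "roll": 0, "jaw": 0.57},
  {"dx": -10, "dy": 0, "dz": -20, "roll": 0, "jaw": 1},
  {"dx": 0, "dy": 0, "dz": -35, "roll": 0, "jaw": 1},
  {"dx": 0, "dy": 0, "dz": -35, "roll": 0, "jaw": 1},
  {"dx": 0, "dy": 0, "dz": -35, "roll": 0, "jaw": 1},
  {"dx": 0, "dy": 0, "dz": -35, "roll": 0, "jaw": 1},
  {"dx": 0, "dy": 0, "dz": -35, "roll": 0, "jaw": 1},
  {"dx": 0, "dy": 0, "dz": -20, "roll": 0, "jaw": 1},
  {"dx": 0, "dy": 0, "dz": 0, "roll": 0, "jaw": 1},
  {"dx": 0, "dy": 0, "dz": 0, "roll": 0, "jaw": 1},
])

```text
time_s: 15.87
ee_pos: [0.442, -0.0061, 0.2191]
eef_rot: [3.141, -0.002, 0.093]
force: [0.3, -0.2, -1.1]
grip_width: 0.0006
grip_force: 0.0
```

```bash
python3 - <<'E'
from h import *
a=shot("wrist");pickle.dump(a,open("w7.pkl","wb"))
o=get_obs();print(o["time_s"],o["ee_pos"],o["eef_rot"],o["force"])
# disc centre: dark ring around disc -> Hough near predicted home
th=np.radians(5.516);R=np.array([[np.cos(th),-np.sin(th)],[np.sin(th),np.cos(th)]]);pk=np.array([.530,.0085])
P=lambda x,y,z:np.r_[pk+R@[x/1e3,y/1e3],z/1e3]
print(proj(a,[P(0,0,19),P(52,58,14),P(-58,58,14),P(58,60,14),P(58,-62,14)]))
pr=proj(a,P(0,0,19))[0]
g=cv2.medianBlur(cv2.cvtColor(a["frame"],cv2.COLOR_RGB2GRAY),3)
c=cv2.HoughCircles(g,cv2.HOUGH_GRADIENT,1,50,param1=120,param2=20,minRadius=35,maxRadius=75)
for u,v,r in c[0][:5]: print(u,v,r,R.T@(atz(a,u,v,.019)[:2]-pk)*1e3)
E
```

```text
15.9167 [ 0.44144578 -0.00612076  0.21791615] [-3.14155491e+00 -3.23662225e-05  9.29025692e-02] [-0.47047841 -0.5450735   0.0783196 ]
[[255.56696585  92.13832976]
 [201.78847508  43.57518224]
 [205.76420253 144.70402865]
 [199.74636384  37.79597236]
 [312.70287349  37.15193309]]
255.5 95.5 46.9 [-3.58768879  0.10096783]
202.5 90.5 53.4 [ 2.26017372 58.30262154]
135.5 123.5 57.8 [-32.5544301  136.26127018]
82.5 96.5 54.5 [ -1.28513712 195.02074002]
```

The disc centre measures at pocket (-3.6, 0.1), which agrees with the roughly -3 mm bias already seen at the nozzle and pad, so it is seated. Next is going over the lever pad at world (0.509, 0.1895), turned so the wrist camera sees the gauge.

Request:
send_rows([
  {"dx": 14.3, "dy": -31.4, "dz": 0, "roll": -7, "jaw": 1},
  {"dx": 10.4, "dy": -32.9, "dz": 0, "roll": 7, "jaw": 1},
  {"dx": 14.3, "dy": -31.4, "dz": 0, "roll": 0, "jaw": 1},
  {"dx": 14.3, "dy": -31.4, "dz": 0, "roll": 0, "jaw": 1},
  {"dx": 14.3, "dy": -31.4, "dz": 0, "roll": 0, "jaw": 1},
  {"dx": 14.3, "dy": -31.4, "dz": 0, "roll": 0, "jaw": 1},
  {"dx": 0, "dy": 0, "dz": 0, "roll": -7, "jaw": 1},
  {"dx": 0, "dy": 0, "dz": 0, "roll": -7, "jaw": 1},
  {"dx": 0, "dy": 0, "dz": 0, "roll": -7, "jaw": 1},
  {"dx": 0, "dy": 0, "dz": 0, "roll": -7, "jaw": 1},
  {"dx": 0, "dy": 0, "dz": 0, "roll": -7, "jaw": 1},
  {"dx": 0, "dy": 0, "dz": 0, "roll": -7, "jaw": 1},
])

```text
time_s: 16.92
ee_pos: [0.4996, 0.189, 0.2166]
eef_rot: [-3.14, 0.002, 0.841]
force: [0.6, -0.6, -0.2]
grip_width: 0.0005
grip_force: 0.0
```

Request:
send_rows([
  {"dx": 0, "dy": 0, "dz": 0, "roll": -7, "jaw": 1},
  {"dx": 0, "dy": 0, "dz": 0, "roll": -7, "jaw": 1},
  {"dx": 0, "dy": 0, "dz": 0, "roll": -7, "jaw": 1},
  {"dx": 0, "dy": 0, "dz": 0, "roll": -7, "jaw": 1},
  {"dx": 0, "dy": 0, "dz": 0, "roll": -7, "jaw": 1},
  {"dx": 0, "dy": 0, "dz": 0, "roll": -7, "jaw": 1},
  {"dx": 0, "dy": 0, "dz": 0, "roll": -7, "jaw": 1},
  {"dx": 0, "dy": 0, "dz": 0, "roll": -7, "jaw": 1},
  {"dx": 0, "dy": 0, "dz": 0, "roll": -7, "jaw": 1},
  {"dx": 0, "dy": 0, "dz": 0, "roll": -7, "jaw": 1},
  {"dx": 0, "dy": 0, "dz": 0, "roll": -7, "jaw": 1},
  {"dx": 0, "dy": 0, "dz": 0, "roll": -7, "jaw": 1},
])

```text
time_s: 17.92
ee_pos: [0.4996, 0.1889, 0.2166]
eef_rot: [-3.139, -0.001, 2.307]
force: [0.2, 0.5, -0.3]
grip_width: 0.0004
grip_force: 0.0
```

Request:
send_rows([
  {"dx": 0, "dy": 0, "dz": 0, "roll": -7, "jaw": 1},
  {"dx": 0, "dy": 0, "dz": 0, "roll": -7, "jaw": 1},
  {"dx": 0, "dy": 0, "dz": 0, "roll": -7, "jaw": 1},
  {"dx": 0, "dy": 0, "dz": 0, "roll": -7, "jaw": 1},
  {"dx": 0, "dy": 0, "dz": 0, "roll": -7, "jaw": 1},
  {"dx": 0, "dy": 0, "dz": 0, "roll": -7, "jaw": 1},
  {"dx": 0, "dy": 0, "dz": 0, "roll": -7, "jaw": 1},
  {"dx": 0, "dy": 0, "dz": 0, "roll": -5, "jaw": 1},
  {"dx": 0, "dy": 0, "dz": 0, "roll": 0, "jaw": 1},
  {"dx": 0, "dy": 0, "dz": 0, "roll": 0, "jaw": 1},
])

```text
time_s: 18.75
ee_pos: [0.4997, 0.189, 0.2172]
eef_rot: [-3.141, -0.002, -3.043]
force: [-0.3, -0.5, 0.2]
grip_width: 0.0005
grip_force: 0.0
```

```bash
python3 - <<'E'
from h import *
a=shot("wrist");pickle.dump(a,open("w8.pkl","wb"))
o=get_obs();print(o["time_s"],o["ee_pos"],np.degrees(o["eef_rot"]),o["qpos"],o["force"])
w7=pickle.load(open("w7.pkl","rb"))
A=cv2.resize(w7["frame"][0:190,130:383],(400,300),interpolation=cv2.INTER_CUBIC)
B=cv2.resize(a["frame"],(400,300),interpolation=cv2.INTER_AREA)
th=np.radians(5.516);R=np.array([[np.cos(th),-np.sin(th)],[np.sin(th),np.cos(th)]]);pk=np.array([.5275,.0083])
P=lambda x,y,z:np.r_[pk+R@[x/1e3,y/1e3],z/1e3]
g=proj(a,P(-40,121,75))[0];print(g, proj(a,P(0,182,147)))
u,v=np.clip(g.astype(int),[64,48],[448,336])
C=cv2.resize(a["frame"][v-48:v+48,u-64:u+64],(400,300),interpolation=cv2.INTER_CUBIC)
t=shot("top");u,v=proj(t,P(0,0,0))[0].astype(int)
D=cv2.resize(t["frame"][v-30:v+30,u-60:u+20],(400,300),interpolation=cv2.INTER_CUBIC)
cv2.imwrite("pics/m.png",np.vstack([np.hstack([A,B]),np.hstack([C,D])])[:,:,::-1])
E
```

```text
18.8 [0.49980307 0.18899771 0.2174459 ] [-1.79985392e+02 -8.34001388e-02 -1.74366907e+02] [ 2.92959667e-01  2.56530370e-01  1.54800906e+00  3.22554790e-05
  1.33853065e+00 -1.37616031e+00] [ 0.51963946 -0.42206649  0.73603128]
[197.16921386 152.54899307] [[259.78039776 215.89389156]]
```

View pics/m.png

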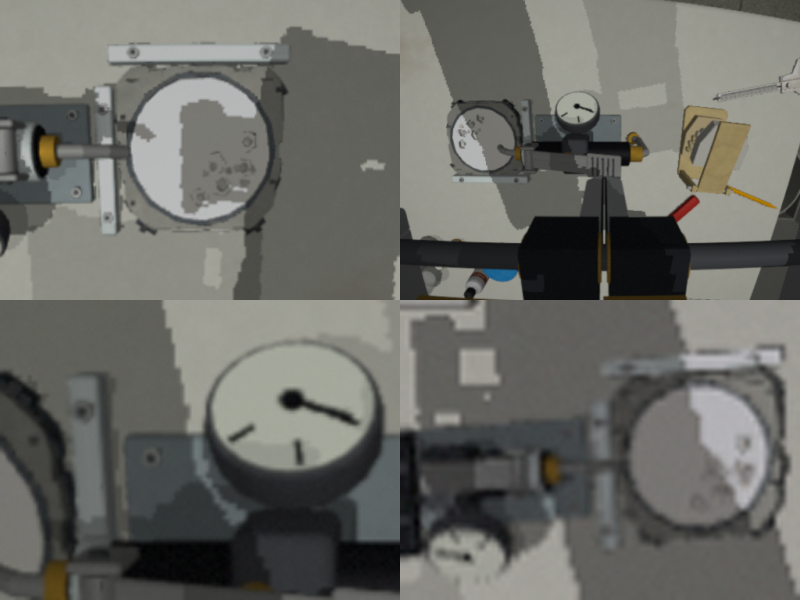

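m.png shows the cassette flush on both fences with the nozzle over it. The gauge hub is at about (226,136) in the wrist frame, with the needle on the rest mark. The pad at (261,212) px matches the prediction, with the tool 8 mm short in x. I correct that and descend.

Request:
send_rows([
  {"dx": -8, "dy": 0, "dz": 10, "roll": 0, "jaw": 1},
  {"dx": 0, "dy": 0, "dz": 25, "roll": 0, "jaw": 1},
  {"dx": 0, "dy": 0, "dz": 20, "roll": 0, "jaw": 1},
  {"dx": 0, "dy": 0, "dz": 8, "roll": 0, "jaw": 1},
  {"dx": 0, "dy": 0, "dz": 0, "roll": 0, "jaw": 1},
  {"dx": 0, "dy": 0, "dz": 0, "roll": 0, "jaw": 1},
])

```text
time_s: 19.35
ee_pos: [0.5082, 0.1899, 0.156]
eef_rot: [3.142, 0.0, -3.041]
force: [0.2, -0.5, 1.1]
grip_width: 0.0003
grip_force: 0.0
```

```bash
cat > gauge.py <<'E'
from h import *
w=pickle.load(open("w8.pkl","rb"))
hub=dep(w,226.4,136.0)            # fixed 3-D hub
th=np.radians(5.516);ex=np.array([np.cos(th),np.sin(th),0]);ey=np.array([-np.sin(th),np.cos(th),0])
n=(-ex+[0,0,1])/np.sqrt(2); right=-ey  # viewed from -x: right = -y
up=np.cross(n,right)
def scan(c):
    g=cv2.cvtColor(c["frame"],cv2.COLOR_RGB2GRAY).astype(np.float32)
    A=np.radians(np.arange(0,360,3));r=np.linspace(.006,.016,9)
    P=[hub+q*(np.cos(a)*right+np.sin(a)*up) for a in A for q in r]
    uv=proj(c,P).astype(np.float32)
    m=cv2.remap(g,uv[:,0].reshape(-1,9),uv[:,1].reshape(-1,9),cv2.INTER_LINEAR).mean(1)
    i=np.argsort(m)[:4]; return np.round(np.degrees(A[i])),m[i].round(),np.median(m)
if __name__=="__main__":
    print("hub",hub,"rest",scan(w))
    c=camera("wrist");print(scan(c))
    o=get_obs();print(o["time_s"],o["ee_pos"],o["force"],proj(c,hub))
E
python3 gauge.py
```

```text
hub [0.4572508  0.15223498 0.07702103] rest (array([159., 162., 156., 165.]), array([44., 47., 63., 67.], dtype=float32), np.float32(163.66412))
(array([159., 162., 165., 156.]), array([36., 37., 63., 64.], dtype=float32), np.float32(176.7277))
19.4 [0.50842958 0.19003281 0.15659422] [-0.81089067 -0.25095932  0.10649714] [[218.15301111 132.11895492]]
```

Request:
send_rows([
  {"dx": 0, "dy": 0, "dz": 4, "roll": 0, "jaw": 1},
  {"dx": 0, "dy": 0, "dz": 3, "roll": 0, "jaw": 1},
  {"dx": 0, "dy": 0, "dz": 2, "roll": 0, "jaw": 1},
  {"dx": 0, "dy": 0, "dz": 1, "roll": 0, "jaw": 1},
  {"dx": 0, "dy": 0, "dz": 1, "roll": 0, "jaw": 1},
  {"dx": 0, "dy": 0, "dz": 0, "roll": 0, "jaw": 1},
])

```text
time_s: 19.9
ee_pos: [0.508, 0.1899, 0.1444]
eef_rot: [3.142, 0.0, -3.04]
force: [0.2, 0.1, 0.3]
grip_width: 0.0004
grip_force: 0.4
```

Request:
send_rows([
  {"dx": 0, "dy": 0, "dz": 1, "roll": 0, "jaw": 1},
  {"dx": 0, "dy": 0, "dz": 1, "roll": 0, "jaw": 1},
  {"dx": 0, "dy": 0, "dz": 1, "roll": 0, "jaw": 1},
  {"dx": 0, "dy": 0, "dz": 0, "roll": 0, "jaw": 1},
])

```text
time_s: 20.23
ee_pos: [0.508, 0.1899, 0.1413]
eef_rot: [-3.142, -0.0, -3.04]
force: [-0.5, -0.2, 2.1]
grip_width: 0.0004
grip_force: 0.5
```

```bash
python3 gauge.py
```

```text
hub [0.4572508  0.15223498 0.07702103] rest (array([159., 162., 156., 165.]), array([44., 47., 63., 67.], dtype=float32), np.float32(163.66412))
(array([159., 162., 165., 156.]), array([33., 33., 60., 61.], dtype=float32), np.float32(180.76743))
20.2833 [0.50798977 0.18985977 0.14136972] [ 0.17366882 -0.21896906  1.18534573] [[215.82247419 134.09957538]]
```

Request:
send_rows([
  {"dx": 0, "dy": 0, "dz": 1, "roll": 0, "jaw": 1},
  {"dx": 0, "dy": 0, "dz": 1, "roll": 0, "jaw": 1},
  {"dx": 0, "dy": 0, "dz": 1, "roll": 0, "jaw": 1},
  {"dx": 0, "dy": 0, "dz": 1, "roll": 0, "jaw": 1},
  {"dx": 0, "dy": 0, "dz": 0, "roll": 0, "jaw": 1},
])

```text
time_s: 20.7
ee_pos: [0.508, 0.1899, 0.1373]
eef_rot: [3.142, 0.0, -3.04]
force: [-0.2, 1.4, 2.7]
grip_width: 0.0004
grip_force: 1.1
```

```bash
python3 gauge.py | tail -2
```

```text
(array([135., 132., 138., 129.]), array([26., 44., 50., 90.], dtype=float32), np.float32(180.60178))
20.75 [0.50799308 0.1899392  0.13743018] [0.35381935 1.25652106 2.593418  ] [[215.00476647 134.52913948]]
```

The needle has moved 26° of 60°, so about 3.5 mm remains to the pressure point.

Request:
send_rows([
  {"dx": 0, "dy": 0, "dz": 1, "roll": 0, "jaw": 1},
  {"dx": 0, "dy": 0, "dz": 1, "roll": 0, "jaw": 1},
  {"dx": 0, "dy": 0, "dz": 1, "roll": 0, "jaw": 1},
  {"dx": 0, "dy": 0, "dz": 0.3, "roll": 0, "jaw": 1},
  {"dx": 0, "dy": 0, "dz": 0, "roll": 0, "jaw": 1},
])

```text
time_s: 21.17
ee_pos: [0.508, 0.1899, 0.1341]
eef_rot: [3.141, 0.0, -3.04]
force: [0.3, 2.7, 3.1]
grip_width: 0.0007
grip_force: 1.5
```

```bash
python3 gauge.py | tail -2
```

```text
(array([102., 105.,  99., 108.]), array([36., 41., 69., 89.], dtype=float32), np.float32(180.91644))
21.2167 [0.5080069  0.18990502 0.1341889 ] [-0.03750062  1.94099688  3.0071369 ] [[214.41782564 134.92072113]]
```

The needle is at about 1.0 rad. I ease onto the wall and hold.

Request:
send_rows([
  {"dx": 0, "dy": 0, "dz": 0.3, "roll": 0, "jaw": 1},
  {"dx": 0, "dy": 0, "dz": 0.2, "roll": 0, "jaw": 1},
  {"dx": 0, "dy": 0, "dz": 0, "roll": 0, "jaw": 1},
  {"dx": 0, "dy": 0, "dz": 0, "roll": 0, "jaw": 1},
])

```text
time_s: 21.55
ee_pos: [0.508, 0.19, 0.1338]
eef_rot: [3.141, 0.0, -3.04]
force: [0.1, 4.2, 4.0]
grip_width: -0.0
grip_force: 2.0
```

Request:
send_rows([
  {"dx": 0, "dy": 0, "dz": 0, "roll": 0, "jaw": 1},
  {"dx": 0, "dy": 0, "dz": 0, "roll": 0, "jaw": 1},
  {"dx": 0, "dy": 0, "dz": 0, "roll": 0, "jaw": 1},
  {"dx": 0, "dy": 0, "dz": 0, "roll": 0, "jaw": 1},
  {"dx": 0, "dy": 0, "dz": 0, "roll": 0, "jaw": 1},
  {"dx": 0, "dy": 0, "dz": 0, "roll": 0, "jaw": 1},
  {"dx": 0, "dy": 0, "dz": 0, "roll": 0, "jaw": 1},
  {"dx": 0, "dy": 0, "dz": 0, "roll": 0, "jaw": 1},
  {"dx": 0, "dy": 0, "dz": 0, "roll": 0, "jaw": 1},
  {"dx": 0, "dy": 0, "dz": 0, "roll": 0, "jaw": 1},
  {"dx": 0, "dy": 0, "dz": 0, "roll": 0, "jaw": 1},
  {"dx": 0, "dy": 0, "dz": 0, "roll": 0, "jaw": 1},
])

```text
time_s: 22.55
ee_pos: [0.508, 0.1899, 0.1337]
eef_rot: [3.142, 0.0, -3.04]
force: [0.4, 3.4, 4.9]
grip_width: 0.0003
grip_force: 2.2
```

Request:
send_rows([
  {"dx": 0, "dy": 0, "dz": 0, "roll": 0, "jaw": 1},
  {"dx": 0, "dy": 0, "dz": 0, "roll": 0, "jaw": 1},
  {"dx": 0, "dy": 0, "dz": 0, "roll": 0, "jaw": 1},
  {"dx": 0, "dy": 0, "dz": 0, "roll": 0, "jaw": 1},
  {"dx": 0, "dy": 0, "dz": 0, "roll": 0, "jaw": 1},
])

```text
time_s: 22.97
ee_pos: [0.508, 0.1899, 0.1336]
eef_rot: [3.142, -0.0, -3.04]
force: [-0.8, 3.1, 4.8]
grip_width: 0.0007
grip_force: 2.2
```

```bash
python3 gauge.py | tail -2
```

```text
(array([ 99.,  96., 102.,  93.]), array([30., 50., 52., 95.], dtype=float32), np.float32(181.0166))
23.0167 [0.50799441 0.18989285 0.13365158] [-0.32713965  2.54258268  4.96305769] [[214.40523764 135.02283265]]
```

The needle is at 1.06 rad after 1.8 s or more of low flow. Now I press through to the second stage.

Request:
send_rows([
  {"dx": 0, "dy": 0, "dz": 1, "roll": 0, "jaw": 1},
  {"dx": 0, "dy": 0, "dz": 1, "roll": 0, "jaw": 1},
  {"dx": 0, "dy": 0, "dz": 1, "roll": 0, "jaw": 1},
  {"dx": 0, "dy": 0, "dz": 1, "roll": 0, "jaw": 1},
  {"dx": 0, "dy": 0, "dz": 1, "roll": 0, "jaw": 1},
  {"dx": 0, "dy": 0, "dz": 1, "roll": 0, "jaw": 1},
  {"dx": 0, "dy": 0, "dz": 0.7, "roll": 0, "jaw": 1},
  {"dx": 0, "dy": 0, "dz": 0, "roll": 0, "jaw": 1},
])

```text
time_s: 23.68
ee_pos: [0.5082, 0.1906, 0.128]
eef_rot: [3.14, 0.001, -3.04]
force: [-3.9, 5.3, 16.3]
grip_width: 0.0004
grip_force: 7.5
```

```bash
python3 gauge.py | tail -2
```

```text
(array([45., 48., 42., 39.]), array([28., 41., 43., 78.], dtype=float32), np.float32(182.40266))
23.7333 [0.50818447 0.19060255 0.12809739] [-4.32112605  6.31615101 15.57644102] [[212.14978331 135.32429586]]
```

The needle is at about 2.0 rad, full flow. I hold, then release.

Request:
send_rows([
  {"dx": 0, "dy": 0, "dz": 0.3, "roll": 0, "jaw": 1},
  {"dx": 0, "dy": 0, "dz": 0, "roll": 0, "jaw": 1},
  {"dx": 0, "dy": 0, "dz": 0, "roll": 0, "jaw": 1},
  {"dx": 0, "dy": 0, "dz": 0, "roll": 0, "jaw": 1},
  {"dx": 0, "dy": 0, "dz": 0, "roll": 0, "jaw": 1},
  {"dx": 0, "dy": 0, "dz": 0, "roll": 0, "jaw": 1},
  {"dx": 0, "dy": 0, "dz": 0, "roll": 0, "jaw": 1},
  {"dx": 0, "dy": 0, "dz": 0, "roll": 0, "jaw": 1},
  {"dx": 0, "dy": 0, "dz": 0, "roll": 0, "jaw": 1},
  {"dx": 0, "dy": 0, "dz": 0, "roll": 0, "jaw": 1},
  {"dx": 0, "dy": 0, "dz": 0, "roll": 0, "jaw": 1},
  {"dx": 0, "dy": 0, "dz": 0, "roll": 0, "jaw": 1},
])

```text
time_s: 24.73
ee_pos: [0.5082, 0.1906, 0.1279]
eef_rot: [3.14, 0.001, -3.04]
force: [-3.4, 6.5, 16.5]
grip_width: 0.0006
grip_force: 7.6
```

Request:
send_rows([
  {"dx": 0, "dy": 0, "dz": 0, "roll": 0, "jaw": 1},
  {"dx": 0, "dy": 0, "dz": 0, "roll": 0, "jaw": 1},
  {"dx": 0, "dy": 0, "dz": 0, "roll": 0, "jaw": 1},
  {"dx": 0, "dy": 0, "dz": 0, "roll": 0, "jaw": 1},
  {"dx": 0, "dy": 0, "dz": 0, "roll": 0, "jaw": 1},
  {"dx": 0, "dy": 0, "dz": 0, "roll": 0, "jaw": 1},
])

```text
time_s: 25.23
ee_pos: [0.5082, 0.1906, 0.1278]
eef_rot: [3.14, 0.001, -3.04]
force: [-3.9, 6.4, 16.0]
grip_width: 0.0004
grip_force: 7.6
```

```bash
python3 gauge.py | tail -2
```

```text
(array([42., 45., 39., 48.]), array([32., 34., 63., 66.], dtype=float32), np.float32(182.01752))
25.2833 [0.50817378 0.19062914 0.12787972] [-5.21530405  6.48905315 16.18748755] [[212.09177979 135.3251092 ]]
```

Request:
send_rows([
  {"dx": 0, "dy": 0, "dz": -3, "roll": 0, "jaw": 1},
  {"dx": 0, "dy": 0, "dz": -4, "roll": 0, "jaw": 1},
  {"dx": 0, "dy": 0, "dz": -5, "roll": 0, "jaw": 1},
  {"dx": 0, "dy": 0, "dz": -6, "roll": 0, "jaw": 1},
  {"dx": 0, "dy": 0, "dz": -10, "roll": 0, "jaw": 1},
  {"dx": 0, "dy": 0, "dz": -20, "roll": 0, "jaw": 1},
  {"dx": 0, "dy": 0, "dz": -20, "roll": 0, "jaw": 1},
  {"dx": 0, "dy": 0, "dz": -20, "roll": 0, "jaw": 1},
  {"dx": 0, "dy": 0, "dz": 0, "roll": 0, "jaw": 1},
  {"dx": 0, "dy": 0, "dz": 0, "roll": 0, "jaw": 1},
  {"dx": 0, "dy": 0, "dz": 0, "roll": 0, "jaw": 1},
  {"dx": 0, "dy": 0, "dz": 0, "roll": 0, "jaw": 1},
])

```text
time_s: 26.28
ee_pos: [0.5075, 0.1897, 0.2135]
eef_rot: [-3.141, -0.002, -3.04]
force: [0.2, -0.1, -0.6]
grip_width: 0.0005
grip_force: 0.0
```

```bash
python3 - <<'E'
from gauge import *
c=camera("wrist");print(scan(c),get_obs()["force"],get_obs()["time_s"])
# compare station area with w8 (before pressing) via top: disc position
pk=np.array([.5275,.0083])
R=np.array([[np.cos(th),-np.sin(th)],[np.sin(th),np.cos(th)]])
for n,i in (("before",w),("after",c)):
    g=cv2.medianBlur(cv2.cvtColor(i["frame"],cv2.COLOR_RGB2GRAY),3)
    k=cv2.HoughCircles(g,cv2.HOUGH_GRADIENT,1,50,param1=120,param2=15,minRadius=30,maxRadius=60)
    q=[R.T@(atz(i,u,v,.019)[:2]-pk)*1e3 for u,v,r in k[0]]
    print(n,[x.round(1) for x in q if np.hypot(*x)<15])
# pad height
print([dep(c,*(proj(c,np.r_[pk+R@[0,y],.147])[0]))[2].round(4) for y in (.172,.182,.192)])
E
```

```text
(array([159., 162., 156., 165.]), array([46., 47., 65., 69.], dtype=float32), np.float32(164.60309)) [0.30311648 0.34285169 0.0516095 ] 26.3333
before [array([-6.6,  5.2])]
after [array([-7.3,  6.6])]
[np.float64(0.1446), np.float64(0.1466), np.float64(0.1521)]
```

The needle is back at rest, the pad is at 147 mm, and the cassette shows no clear shift since before pressing. Handing in.

```bash
python3 -c "
from station import *
print(hand_in())"
```

```text
the job is handed in; nothing more can be done
None
```

I slid the cassette flush against both fences, held low flow (needle about 1.06 rad) for at least 1.7 s and full flow (about 2.0 rad) for at least 1.5 s, and let the lever come right back up; the job was handed in at about 26 s, with no verdict returned.

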